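# Seat the fruit cradle back on its weigher

## Task

The fruit cradle plate has been taken off the check-weigher for cleaning. Put it back: set it on the weigher's three steel balls just short of the two spring clips, slide it in under both clip rollers until the balls drop into its seats and the springs hold it fully home and level, then let go. The load cell underneath is delicate, so never press the plate down hard or let anything knock the weigher, and leave the fruit and tools lying around where they are.

Things in the scene. Friction and masses are not known exactly. Their poses are not given: they have to be found in the camera images.
- cradle_plate: Loose fruit cradle plate, 0.27 to 0.45 kg: aluminium, 138 x 104 x 6 mm, white fruit ring on top, an ear on each side (160 mm over the ears). Origin on the plane of its feet, under the ring's axis; +x is its leading side, y runs across the ears, z up. Heights above the origin: feet 0, riding lands 3, plate underside 11, top of plate and ears 17, ring top 45 mm.
- plate_ring (a point): On the plate's ring axis, 31 mm above the plate's origin, axes as the plate's. The ring (53 mm across, z 17 to 45) has two flats facing +y and -y, 58 mm apart, 30 mm long in x, 28 mm high: grip these, fingers closing along y, tips just above the plate. The clip rollers begin 66 mm from the axis, so open the fingers only as far as needed to let go.
- plate_seats (a point): Under the plate, 3 mm above its origin, level with its riding lands. Steel 90 degree vee seats (mouth 12 mm, pointing at the axis) at plate (-50, 0), (25, 43), (25, -43) mm. On the +x side of each vee a flat land 30 to 33 mm long, on which the ball rides before dropping in; the far flank of the two seats at x = 25 is 3 mm taller than the land and stops the balls.
- plate_noses (a point): Midway between the noses of the two ears, 19 mm ahead (+x) of the plate's origin, 9.5 mm above it. Each ear spans |y| 50 to 80 mm; its top is flat from x = -8 to 8 mm (z 17), then ramps down to the nose at x = 19 (z 9.5), so that the roller is lifted as the plate slides in.
- weigher: Check-weigher, fixed: white housing 168 x 184 x 42 mm, sloping console on its -x side. Above it stands an aluminium head (x -60 to 52, y -97 to 97 mm) with three 14 mm steel balls at (-50, 0), (25, 43), (25, -43) mm. Origin on the table below the middle of the balls, z up. Home: plate's origin above this origin, plate's axes along the weigher's; the plate slides home along +x.
- low_ball_level (a point): 80 mm above the weigher's origin: the ball tops at the head's lowest setting. A threaded collar sets the head 0 to 30 mm higher; this is NOT measured, so find it by feel. Plate's origin: 3 mm below the ball tops while its lands ride on them, 6 mm below once seated. The head sits on a load cell that yields 1 mm per 10 N; over 35 N between plate and weigher ruins it.
- set_down (a point): 31 mm short of home (-x of the weigher), at the lowest ball level. With the plate's origin set down above this point its three lands are on the balls (7 mm spare each way in x) and the ears' noses are 7 mm short of the clip rollers.
- clip_left (a joint): Spring clip, weigher's +y side: lever hinged at x -34, y 88; 10 mm roller at x 0, y 66 to 83. Value in rad, up positive: 0 hanging on its stop, roller underside 9 mm above the ball tops; 0.14 lifted by the ear of a plate riding on the balls; 0.045 (0.035 to 0.055) plate seated; 0.168 hard stop. The spring pulls with 2 N at the stop, 0.3 N more per mm of lift.
- clip_right (a joint): The same spring clip mirrored at the weigher's -y side, roller at y -66 to -83 mm; same values.
- kiwi_a: Kiwi fruit, 53 x 70 x 43 mm, lying loose in front of the crate; origin at the centre of its underside. Leave alone.
- kiwi_b: Kiwi fruit, 52 x 74 x 47 mm, lying loose beside the other; origin at the centre of its underside. Leave alone.
- pruners: Secateurs, 58 x 176 x 19 mm, lying loose at the right; origin at the centre of the underside. Leave alone.
Mind the look-alikes: they are no part of the job. There is more than one size of the cradle_plate; the job needs the largest.

How it is judged (in metres and radians):
At the end, for the whole second after the job is handed in: The plate lies still on the weigher, level within 0.02 rad, within 3 mm of home in x and y and 0.035 rad in direction, right way round, down in its seats with both clip rollers resting on its ears (each clip at 0.02 to 0.075 rad) (value of joint clip_left between 0.02 and 0.075 rad and value of joint clip_right between 0.02 and 0.075 rad and x of cradle_plate in the frame of weigher between -0.003 and 0.003 m and y of cradle_plate in the frame of weigher between -0.003 and 0.003 m and angle between the x axis of cradle_plate and the x axis of weigher, either way round below 0.035 rad and angle between cradle_plate's own z axis and vertical below 0.02 rad and z of cradle_plate in the frame of weigher between 0.071 and 0.107 m and linear speed of cradle_plate below 0.01 m/s); the robot touches nothing.
It fails at once if the plate is pressed or knocked against the weigher with more than 35 N (contact force between cradle_plate and weigher above 35 N).
It fails at once if the weigher is struck by the robot with more than 15 N (contact force between any of the fingers, the arm and weigher above 15 N).
It fails at once if one of the things lying around is moved more than 20 mm (distance of any of kiwi_a, kiwi_b, pruners from where it was at the start of the episode above 0.02 m).
It also fails if it takes over 51 s, if anything falls off the work surface, if the arm or the gripper's body presses on something with over 40 N, if the wrist force passes 120 N, or if a joint passes its speed limit or range.

## Robot

A 6-joint arm with a two-finger parallel gripper is mounted at the origin on a cart in front of the work surface, level with it; the furniture and walls round the work are solid. World frame = base frame: x ahead of the robot, y to its left, z up, the work surface at z = 0. Lengths are in m, angles in degrees, forces in N, time in s.
With the tool pointing down it reaches from about 0.375 to 0.9 m from the base axis. Payload 3.1 kg.
Tool frame: the origin (TCP) lies at the very end of the fingers, on their centre line; the grasp point (between the pads) lies 19 mm behind it; z points along the fingers, y is the line along which they close (so a half turn about z gives the same grasp; the last joint's range is limited). The gripper opens to 87 mm and grips with 3 to 60 N. Pads are 19 mm wide; open, the fingers measure 117 mm over their backs; the gripper's body (75 mm by 190 mm) begins 51 mm behind the grasp point.
Start: joints at [-86.259, 30.224, 82.088, -0, 67.689, -10.227], TCP at [0.151, -0.606, 0.223] pointing down, gripper open.
Joint ranges: [-176.69, 176.69], [-43.24, 126.21], [12.49, 139.97], [-82, 262], [0, 151.66], [-163.58, 163.58]. Speed limits (degrees/s): [159.86, 159.86, 180, 180, 180, 180].

## Interface

Orientations are given as a 3x3 rotation matrix whose columns are the frame's x, y, z axes.
In Python, from rig import bot, imaging gives the robot as it stands.
- The arm moves only by the tool drive_tool, never from a script. Its argument "deltas" is text: rows parted by semicolons, each of 5 numbers parted by spaces: the finger opening in mm, from 0 to 87, then the shift along the world's x, y, z in mm, then the turn about the world's z in rad. In form: jaw dx dy dz twist; .... A call has 1 to 12 rows; each row is the pose to reach, as a shift and turn from the pose commanded when the call began; what a row does not reach only later rows make up. A row lasts 1/10 s, in which the tool goes at most 50 mm and 8.59 degrees, less where a joint would pass 70% of its speed; a pose out of reach is approached as far as the arm can. A call with a gripper value outside its range is refused whole. The fingers move at their own pace and stop on an object; the grip force is fixed at half the most. Time passes only in rows, so rows that repeat a pose let the fingers close. It gives the time, the measured TCP pose, the force, the opening and the grip force at its end, in the units of the state.
- bot.read_state(): the state, without advancing time (a new reading comes with each control period).
- imaging.capture(name): name is "scene" or "side" or "wrist"; returns the picture (480x640x3 uint8, red, green, blue); there is no depth.
- imaging.camera_model(name): a dict with "fx", "fy", "cx", "cy" (pixels), "T" (4x4, takes a point from camera to world coordinates). Camera axes: x right, y down, z forward; pixel columns grow to the right and rows downward; lengths in m; the calibration is good to about 2 mm. A picture is of the moment at which its call begins: read the wrist's pose just before it. camera_model takes no time and is no camera call; for the wrist camera it gives the pose at the moment of the call.
- bot.hand_in(): hands the job in; it is judged then, once.
The state is a dict: "time_s": time; "joint_positions": joint angles; "qvel": joint speeds; "tau": joint torques, N m; "position": TCP position; "tcp_rot": TCP orientation; "force": force on the tool from outside, world axes, zero at the start; "moment": the same for the moment, N m; "opening": opening from 0.0 (shut) to 1.0 (fully open); "grasp_force": force on a finger pad.
Only numpy, scipy, OpenCV 4.12 (cv2) and the standard library are available. Lean on these libraries where they do the work, as an engineer would, in place of code of your own. Each camera call takes 0.05 s, during which the arm holds its last target. There are 200 camera calls.

## Working session

There is one attempt and no reset: what is moved stays moved. The work goes in short steps, Python scripts to look and compute and a tool call to move; the robot and the scene stay as the last step left them, time stands still between calls to the robot, and variables do not carry over. Pictures are saved under pics/ and viewed, at most 10 in all, crops included, and the job is handed in when it is done.

Besides the shell and the picture viewer there is one more tool, called after "Call:" by a JSON object that holds its "op" and its "data", one argument or row to a line. drive_tool: Moves the arm, as the interface text tells. Its arguments: {"type":"object","properties":{"deltas":{"type":"string"}},"required":["deltas"]}

```bash
mkdir -p pics; ls; python3 - <<'E'
from rig import bot, imaging
import cv2,numpy as np
s=bot.read_state();print(s)
for n in("scene","side"):
    im=imaging.capture(n);cv2.imwrite(f"pics/{n}0.png",im[:,:,::-1]);m=imaging.camera_model(n);print(n,m)
E
```

```text
pics
{'time_s': 0.0, 'joint_positions': array([-8.62591717e+01,  3.02798039e+01,  8.21574272e+01,  3.05994325e-04,
        6.76890257e+01, -1.02262118e+01]), 'qvel': array([-0.02508208, -0.05955892,  0.04405104,  0.01723291,  0.006462  ,
        0.02606638]), 'tau': array([ 1.16211584e-03, -4.40039527e+01, -1.76590222e+01,  6.32795342e-02,
        5.82122756e-02, -1.72785717e-04]), 'position': array([ 0.15084462, -0.60575813,  0.22155688]), 'tcp_rot': array([[ 9.70435252e-01,  2.41361561e-01, -1.38839815e-04],
       [ 2.41361276e-01, -9.70432841e-01,  2.19922332e-03],
       [ 3.96073257e-04, -2.16771439e-03, -9.99997572e-01]]), 'force': array([ 0.40828462,  0.06621361, -0.49986194]), 'moment': array([-0.0117611 , -0.02163612,  0.0043922 ]), 'grasp_force': 0.0, 'opening': 0.9986770329750072}
scene {'fx': 442.12095111087206, 'fy': 442.12095111087206, 'cx': 324.3904240306413, 'cy': 241.09471784359732, 'T': array([[-0.46864904, -0.43799281,  0.76715733, -0.46104114],
       [-0.88332813,  0.22254193, -0.4125609 ,  0.50169487],
       [ 0.00997403, -0.87099793, -0.49118543,  0.71163052],
       [ 0.        ,  0.        ,  0.        ,  1.        ]])}
side {'fx': 515.5714276498871, 'fy': 515.5714276498871, 'cx': 322.117015031418, 'cy': 236.50411199500883, 'T': array([[-0.99895151, -0.00766252,  0.04513489,  0.47726841],
       [-0.04397734,  0.43459729, -0.89955055,  1.11704857],
       [-0.01272268, -0.90059229, -0.4344786 ,  0.63495859],
       [ 0.        ,  0.        ,  0.        ,  1.        ]])}
```

View pics/scene0.png

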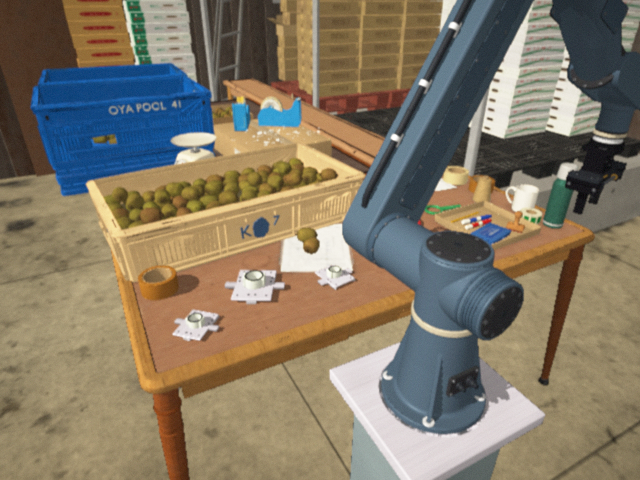

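View pics/side0.png

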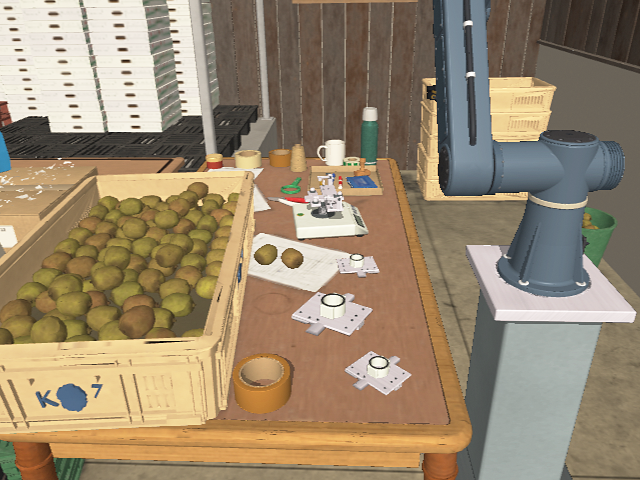

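The side view shows three plates: the largest at (332,310), a smaller one at (378,368) and another at (357,264). The same three appear in the scene view at (254,282), (196,322) and (335,274). The weigher is at side (328,215), with the kiwis at (265,254) and (291,258). The candidate by size is (332,310), so I'll check it in a close crop.

```bash
cat > h.py <<'E'
import numpy as np,cv2
from rig import bot,imaging
def ray(m,u,v,z):
    T=m["T"];d=T[:3,:3]@np.array([(u-m["cx"])/m["fx"],(v-m["cy"])/m["fy"],1]);o=T[:3,3]
    return o+d*(z-o[2])/d[2]
def proj(m,p):
    T=m["T"];c=T[:3,:3].T@(np.asarray(p,float)-T[:3,3]);return np.array([m["fx"]*c[0]/c[2]+m["cx"],m["fy"]*c[1]/c[2]+m["cy"]])
E
python3 - <<'E'
from h import *
m=imaging.camera_model("side")
for p,z in (((332,298),.045),((378,360),.04),((357,258),.04),((330,235),.0),((328,185),.1),((265,262),0),((291,265),0)): print(p,ray(m,*p,z).round(3))
w=imaging.camera_model("wrist");print(w["fx"],w["cx"],w["cy"]);print(w["T"].round(3))
im=cv2.imread("pics/side0.png")
a=cv2.resize(im[165:245,280:400],(800,533),interpolation=cv2.INTER_CUBIC)
cv2.imwrite("pics/wcrop.png",a)
a=cv2.resize(im[245:405,260:420],(600,600),interpolation=cv2.INTER_CUBIC);cv2.imwrite("pics/pcrop.png",a)
E
```

```text
(332, 298) [0.505 0.194 0.045]
(378, 360) [0.418 0.386 0.04 ]
(357, 258) [0.449 0.004 0.04 ]
(330, 235) [ 0.521 -0.208 -0.   ]
(328, 185) [ 0.531 -0.347  0.1  ]
(265, 262) [ 0.684 -0.044  0.   ]
(291, 265) [ 0.615 -0.029  0.   ]
391.41645831370096 316.1978776946507 242.36212182084665
[[ 0.241 -0.936 -0.258  0.221]
 [-0.971 -0.233 -0.063 -0.589]
 [-0.002  0.265 -0.964  0.384]
 [ 0.     0.     0.     1.   ]]
```

View pics/wcrop.png

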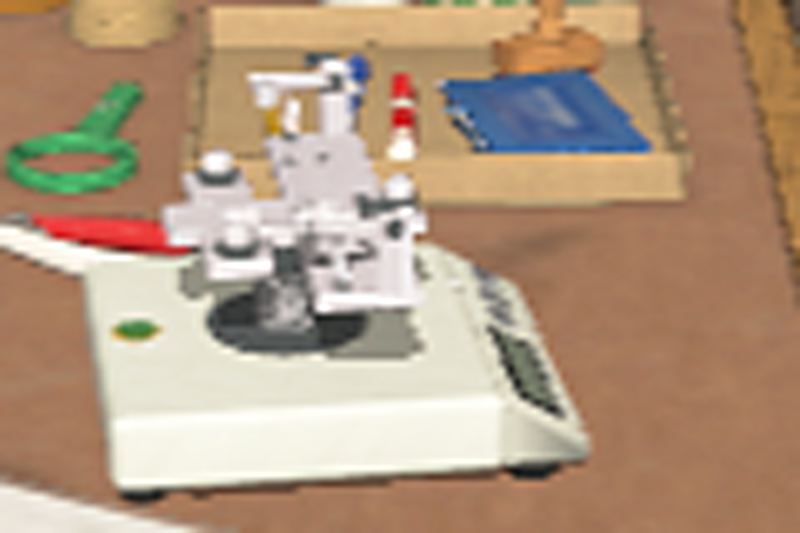

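View pics/pcrop.png

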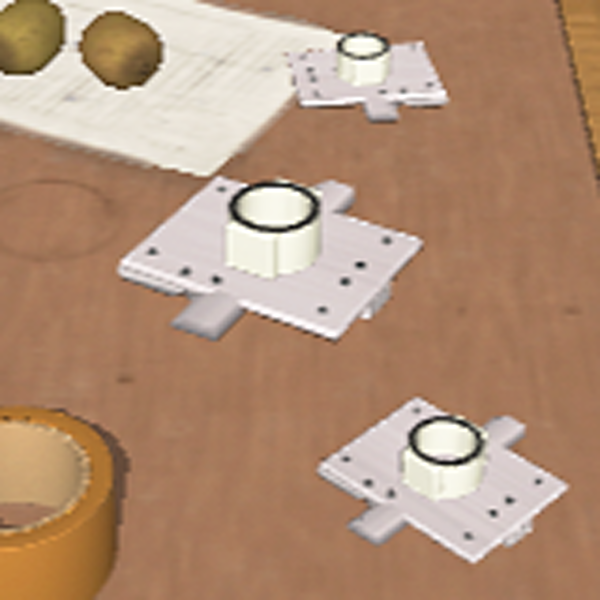

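The weigher crop shows its console on the right (the robot side) with the bridge-like head above. The plate crop confirms that the middle plate, ring at (275,230) in the crop, is the largest. Before moving I'll check where the thermos stands.

```bash
python3 - <<'E'
from h import *
m=imaging.camera_model("side");s=imaging.camera_model("scene")
b=ray(m,369,163,0);print(b)
for z in(.2,.25,.3):print(z,proj(m,b+[0,0,z]),'top seen at 370,108')
print(proj(m,[.151,-.606,.223]))
for p in ((333,163),(295,170)):print(ray(m,*p,0))
E
```

```text
[ 0.3850721  -0.87832679  0.        ]
0.2 [370.39513925 112.86709128] top seen at 370,108
0.25 [370.76327247  99.63859866] top seen at 370,108
0.3 [371.13966603  86.11327903] top seen at 370,108
[444.50895976 123.62133207]
[ 0.52937659 -0.87774848  0.        ]
[ 0.67449627 -0.78857376  0.        ]
```

Call:
{"op": "drive_tool", "data": {
  "deltas": "87 0 0 50 0;87 0 0 100 0;87 0 0 150 0"
}}

```text
time_s: 0.4
position: [0.1508, -0.6059, 0.3733]
tcp_rot: [[0.97, 0.241, -0.0], [0.241, -0.97, 0.002], [0.0, -0.002, -1.0]]
force: [0.3, -0.0, 0.1]
opening: 1.001
grasp_force: 0.0
```

Call:
{"op": "drive_tool", "data": {
  "deltas": "87 40 28 0 0;87 80 56 0 0;87 120 84 0 0;87 160 112 0 0;87 200 140 0 0;87 240 168 0 0;87 280 196 0 0;87 320 224 0 0;87 360 252 0 0;87 400 280 0 0;87 420 290 0 0;87 420 290 0 0"
}}

```text
time_s: 1.6
position: [0.5733, -0.3139, 0.3714]
tcp_rot: [[0.969, 0.246, -0.0], [0.246, -0.969, 0.001], [0.0, -0.001, -1.0]]
force: [-0.3, -0.1, -1.2]
opening: 0.998
grasp_force: 0.0
```

```bash
python3 - <<'E'
from h import *
s=bot.read_state();w=imaging.camera_model("wrist");im=imaging.capture("wrist");print(s["time_s"],s["position"],s["qvel"].round(2));cv2.imwrite("pics/w1.png",im[:,:,::-1]);np.save("w1T.npy",w["T"])
E
```

```text
1.6 [ 0.57328739 -0.31385601  0.37139992] [-3.32 -1.22  2.   -2.58  0.5  -1.22]
```

View pics/w1.png

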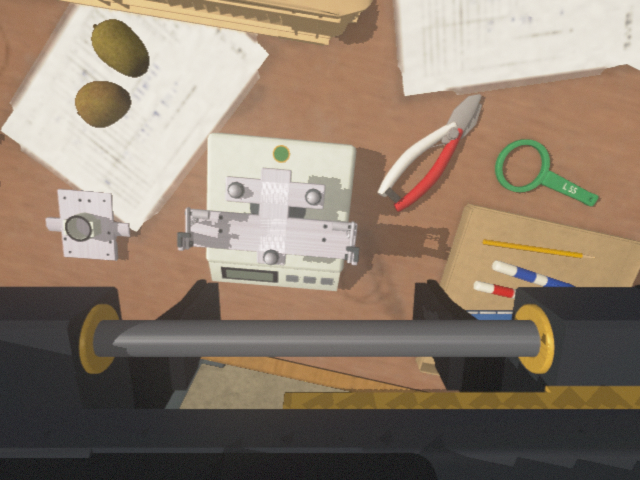

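The wrist view shows the balls at (236,190), (314,197) and (271,257). The console is toward the bottom, so weigher +x points up the image. I'll take a settled picture and measure.

```bash
python3 - <<'E'
from h import *
imaging.capture("wrist")
s=bot.read_state();w=imaging.camera_model("wrist");im=imaging.capture("wrist");print(s["time_s"],s["position"],s["qvel"].round(2));cv2.imwrite("pics/w2.png",im[:,:,::-1]);np.save("w2T.npy",w["T"])
g=cv2.cvtColor(im,cv2.COLOR_RGB2GRAY)
c=cv2.resize(g[170:280,170:370],None,fx=4,fy=4,interpolation=cv2.INTER_CUBIC)
h=cv2.HoughCircles(c,cv2.HOUGH_GRADIENT,1,40,param1=120,param2=14,minRadius=20,maxRadius=42)
print(h[0][:10,:2]/4+[170,170],h[0][:10,2]/4)
big=cv2.resize(im[125:300,170:375],(702,600),interpolation=cv2.INTER_CUBIC);cv2.imwrite("pics/w2c.png",big[:,:,::-1])
E
```

```text
1.7 [ 0.57060196 -0.31615188  0.37167779] [-1.88 -0.76  0.43 -0.12  0.04  0.05]
[[311.625 193.375]
 [234.375 187.625]
 [268.875 254.625]] [8.275 9.05  7.325]
```

View pics/w2c.png

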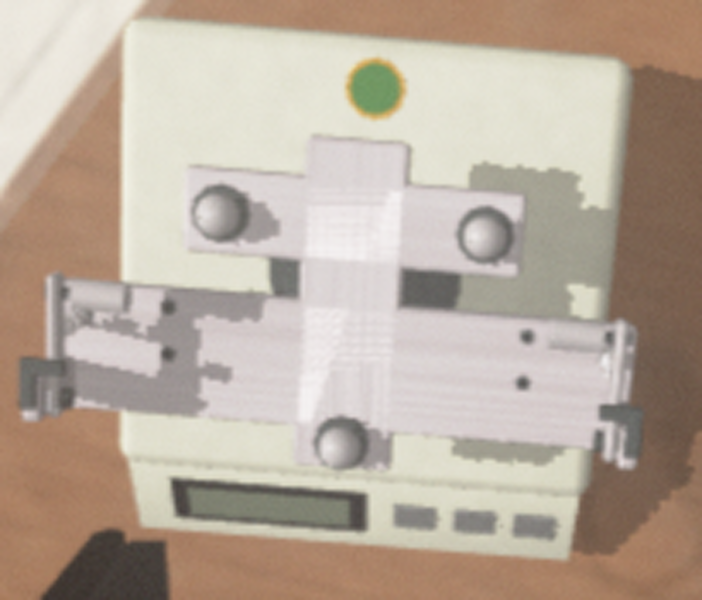

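```bash
cat >> h.py <<'E'
from scipy.optimize import least_squares
WB=np.array([[25,43],[25,-43],[-50,0]])/1000
def weigh(obs):  # obs: list of (model, 3 pixels left,right,rear)
    def f(p):
        c,s=np.cos(p[2]),np.sin(p[2]);P=[[p[0]+c*a-s*b,p[1]+s*a+c*b,p[3]] for a,b in WB]
        return np.concatenate([(proj(m,q)-u) for m,px in obs for q,u in zip(P,px)])
    r=least_squares(f,[.53,-.33,.2,.09]);return r.x,r.fun
E
python3 - <<'E'
from h import *
w=imaging.camera_model("wrist");w["T"]=np.load("w2T.npy")
x,f=weigh([(w,[(234.3,187.3),(311.6,193.4),(269.1,254.2)])]);print("xyz",x,"yawdeg",np.degrees(x[2]),"res",f.round(2),"R center radius",np.hypot(*x[:2]))
E
```

```text
xyz [ 0.545806   -0.27053414  0.15974714  0.09777798] yawdeg 9.152837012511116 res [-0.01 -0.28 -0.24  0.15  0.26  0.14] R center radius 0.6091739538037277
```

Call:
{"op": "drive_tool", "data": {
  "deltas": "87 0 45 0 0;87 0 90 0 0;87 0 135 0 0;87 0 180 0 0;87 -5 230 -10 0;87 -10 280 -20 0;87 -15 330 -30 0;87 -15 380 -40 0;87 -15 425 -50 0;87 -15 470 -60 0;87 -15 510 -70 0;87 -15 520 -70 0"
}}

```text
time_s: 2.95
position: [0.5542, 0.2055, 0.3011]
tcp_rot: [[0.97, 0.243, -0.003], [0.243, -0.97, 0.001], [-0.003, -0.001, -1.0]]
force: [-0.7, 0.4, 0.3]
opening: 0.999
grasp_force: 0.0
```

Call:
{"op": "drive_tool", "data": {
  "deltas": "87 0 0 0 0;87 0 0 0 0"
}}

```text
time_s: 3.15
position: [0.5563, 0.2017, 0.303]
tcp_rot: [[0.971, 0.24, 0.001], [0.24, -0.971, -0.001], [0.0, 0.001, -1.0]]
force: [-0.0, -1.2, -0.2]
opening: 1.0
grasp_force: 0.0
```

```bash
python3 - <<'E'
from h import *
s=bot.read_state();w=imaging.camera_model("wrist");im=imaging.capture("wrist");print(s["time_s"],s["position"],s["qvel"].round(2));cv2.imwrite("pics/p1.png",im[:,:,::-1]);np.save("p1T.npy",w["T"])
u,v=proj(w,[.505,.194,.03]).astype(int);print(u,v)
u0=max(0,u-110);v0=max(0,v-82);print(u0,v0)
cv2.imwrite("pics/p1c.png",cv2.resize(im[v0:v0+165,u0:u0+220],(800,600),interpolation=cv2.INTER_CUBIC)[:,:,::-1])
E
```

```text
3.15 [0.55625623 0.20166484 0.30303109] [-0.85 -0.21 -0.12  0.22 -0.16  0.19]
311 245
201 163
```

View pics/p1c.png

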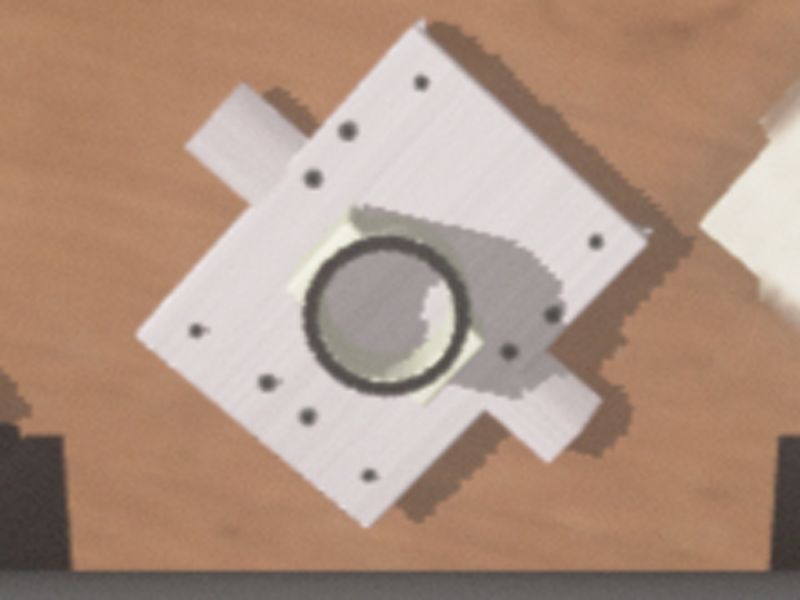

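The crop shows the plate's ring top at (386,315), with its corners at (420,22), (648,235), (366,525) and (137,333). The single hole pair, for the rear seat, sits mid-edge at lower left. So plate +x points to the upper right of the image.

```bash
python3 - <<'E'
from h import *
w=imaging.camera_model("wrist");w["T"]=np.load("p1T.npy")
q=lambda x,y,z:ray(w,201+x*220/800,163+y*165/600,z)
im=cv2.imread("pics/p1.png");b=im.astype(int)
# plate metal+ring mask vs brown table: low saturation
hsv=cv2.cvtColor(im,cv2.COLOR_BGR2HSV);m=((hsv[...,1]<45)&(hsv[...,2]>110)).astype(np.uint8)
C=[q(*p,.017) for p in((420,22),(648,235),(366,525),(137,333))]
C=np.array(C);print("corners",C.round(4),"mean",C.mean(0))
e=[C[0]-C[3],C[1]-C[2]];print("yaws",[np.degrees(np.arctan2(a[1],a[0])) for a in e],[np.linalg.norm(a) for a in e])
e=[C[0]-C[1],C[3]-C[2]];print("yaws y-90",[np.degrees(np.arctan2(a[1],a[0]))-90 for a in e],[np.linalg.norm(a) for a in e])
print("ring",q(386,315,.045), "edge L/R",q(303,315,.045),q(470,315,.045))
a,b=q(215,115,.0),q(0,0,0)
H=[((420,82),(596,241)),((195,330),(368,475)),((348,131),(553,316)),((313,178),(509,352))]
for a,b in H:
    d=q(*a,.017)-q(*b,.017);print("holes",np.degrees(np.arctan2(d[1],d[0]))-90,(q(*a,.017)+q(*b,.017))/2)
s=imaging.camera_model("side");print("side ring check",proj(s,q(386,315,.045)))
E
```

```text
corners [[0.5904 0.209  0.017 ]
 [0.5421 0.1211 0.017 ]
 [0.4211 0.1862 0.017 ]
 [0.47   0.2753 0.017 ]] mean [0.50587614 0.19791399 0.017     ]
yaws [np.float64(-28.833873546420794), np.float64(-28.29148328263076)] [np.float64(0.13741218268627603), np.float64(0.13735600020855362)]
yaws y-90 [np.float64(-28.800172323898153), np.float64(-28.76543449416814)] [np.float64(0.10025539719036972), np.float64(0.10155571289404874)]
ring [0.50376637 0.19846308 0.045     ] edge L/R [0.49766121 0.22326132 0.045     ] [0.50994626 0.17336127 0.045     ]
holes -28.162525324132453 [0.55421522 0.17073708 0.017     ]
holes -28.454187342573604 [0.45737303 0.22337643 0.017     ]
holes -28.746389811573422 [0.53009195 0.18337773 0.017     ]
holes -28.701496857815705 [0.51365997 0.19252339 0.017     ]
side ring check [332.31234319 299.24520573]
```

Call:
{"op": "drive_tool", "data": {
  "deltas": "87 -15 -2 -40 -0.145;87 -30 -4 -80 -0.29;87 -45 -6 -120 -0.435;87 -52 -6 -155 -0.58;87 -52 -6 -185 -0.72;87 -52 -6 -210 -0.743;87 -52 -6 -220 -0.743;87 -52 -6 -220 -0.743;87 -52 -6 -220 -0.743"
}}

```text
time_s: 4.1
position: [0.5051, 0.1969, 0.0835]
tcp_rot: [[0.878, -0.479, 0.002], [-0.479, -0.878, 0.0], [0.002, -0.001, -1.0]]
force: [-0.5, 0.4, 0.3]
opening: 1.003
grasp_force: 0.0
```

```bash
python3 - <<'E'
from h import *
s=bot.read_state();w=imaging.camera_model("wrist");im=imaging.capture("wrist");s=bot.read_state();R=s["tcp_rot"];print(s["time_s"],s["position"],s["force"],"yang",np.degrees(np.arctan2(R[1,1],R[0,1])))
cv2.imwrite("pics/p2.png",im[:,:,::-1]);np.save("p2T.npy",w["T"])
print("ring at",proj(w,[.504,.198,.045]))
g=cv2.cvtColor(im,cv2.COLOR_RGB2GRAY);u,v=proj(w,[.504,.198,.045]).astype(int)
h=cv2.HoughCircles(g,cv2.HOUGH_GRADIENT,1,60,param1=120,param2=25,minRadius=30,maxRadius=90);print(h)
if h is not None:
    for c in h[0][:4]:print(ray(w,c[0],c[1],.045))
E
```

```text
4.15 [0.50529668 0.19717088 0.08392129] [-0.13729236 -0.27401928 -0.10423859] yang -118.63333199928638
ring at [314.80233978 275.84875167]
[[[318.5 276.5  42.7]]]
[0.50270388 0.19641276 0.045     ]
```

View pics/p2.png

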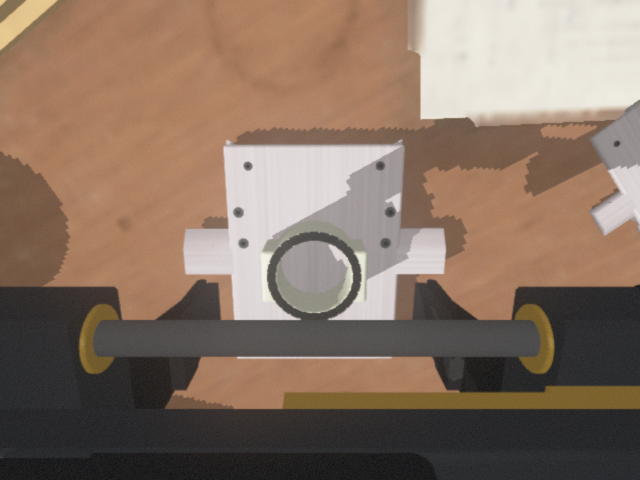

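The ring is at (314,276), where it was predicted, and the fingers straddle the flats. Descending to grip.

Call:
{"op": "drive_tool", "data": {
  "deltas": "87 0 0 -25 0;87 0 0 -45 0;87 0 0 -57 0;87 0 0 -62 0;87 0 0 -62 0;70 0 0 -62 0;40 0 0 -62 0;40 0 0 -62 0;40 0 0 -62 0;40 0 0 -62 0"
}}

```text
time_s: 5.15
position: [0.5044, 0.1977, 0.0209]
tcp_rot: [[0.878, -0.479, 0.001], [-0.479, -0.878, 0.0], [0.001, -0.001, -1.0]]
force: [0.6, 1.0, 1.5]
opening: 0.666
grasp_force: 30.0
```

Call:
{"op": "drive_tool", "data": {
  "deltas": "40 0 0 20 0;40 0 0 60 0;40 0 0 105 0;40 0 -10 150 0.12;40 5 -45 180 0.25;40 10 -85 210 0.38;40 15 -125 240 0.51;40 20 -165 265 0.64;40 26 -205 290 0.659;40 26 -240 300 0.659;40 26 -248 300 0.659;40 26 -248 300 0.659"
}}

```text
time_s: 6.35
position: [0.5289, -0.0515, 0.3197]
tcp_rot: [[0.988, 0.156, -0.002], [0.156, -0.988, 0.001], [-0.002, -0.001, -1.0]]
force: [-0.7, 1.2, -3.0]
opening: 0.668
grasp_force: 30.0
```

Call:
{"op": "drive_tool", "data": {
  "deltas": "40 0 0 0 0;40 0 0 0 0;40 0 0 0 0"
}}

```text
time_s: 6.65
position: [0.5294, -0.0491, 0.3199]
tcp_rot: [[0.987, 0.161, -0.002], [0.161, -0.987, 0.001], [-0.001, -0.001, -1.0]]
force: [0.1, 0.2, -3.5]
opening: 0.665
grasp_force: 30.0
```

```bash
python3 - <<'E'
from h import *
w=imaging.camera_model("wrist");s=bot.read_state();im=imaging.capture("wrist");R=s["tcp_rot"];print(s["time_s"],s["position"],s["force"],s["qvel"].round(1),s["opening"],"yang",np.degrees(np.arctan2(R[1,1],R[0,1])))
cv2.imwrite("pics/w3.png",im[:,:,::-1]);np.save("w3T.npy",w["T"])
x=[0.5458,-0.2705,.1597,.0978];c,sn=np.cos(x[2]),np.sin(x[2])
P=[proj(w,[x[0]+c*a-sn*b,x[1]+sn*a+c*b,x[3]]) for a,b in WB];print(P)
a,b=np.mean(P,0).astype(int);u0=min(a-75,640-150);v0=b-56;print(u0,v0)
crop=im[v0:v0+112,u0:u0+150];g=cv2.resize(cv2.cvtColor(crop,cv2.COLOR_RGB2GRAY),None,fx=4,fy=4,interpolation=cv2.INTER_CUBIC)
h=cv2.HoughCircles(g,cv2.HOUGH_GRADIENT,1,40,param1=120,param2=14,minRadius=20,maxRadius=42)
print(h[0][:6,:2]/4+[u0,v0],h[0][:6,2]/4)
# ring of held plate: depth at ring top
T=w["T"];rt=s["position"]+[0,0,.024];u=proj(w,rt);print("ring pred",u)
h=cv2.HoughCircles(cv2.cvtColor(im,cv2.COLOR_RGB2GRAY),cv2.HOUGH_GRADIENT,1,60,param1=120,param2=25,minRadius=40,maxRadius=130);print(h)
big=cv2.resize(crop,(800,597),interpolation=cv2.INTER_CUBIC);cv2.imwrite("pics/w3c.png",big[:,:,::-1])
E
```

```text
6.65 [ 0.52942231 -0.04907326  0.31985477] [ 0.0923882   0.18737244 -3.54491008] [-0.1 -0.2 -0.4 -0.2  0.  -0. ] 0.664619100603272 yang -80.73710077503891
[array([495.92242503, 204.00914702]), array([582.71447774, 204.16495027]), array([528.23825617, 275.31872984])]
460 171
[[495.375 205.125]
 [581.625 204.375]
 [527.125 275.375]] [10.35   9.2    8.775]
ring pred [315.48238807 327.45341635]
[[[314.5 336.5  55.5]
  [508.5 142.5 129.4]
  [573.5 116.5 111.8]
  [535.5 245.5  70.8]
  [447.5 277.5  40.5]]]
```

View pics/w3.png

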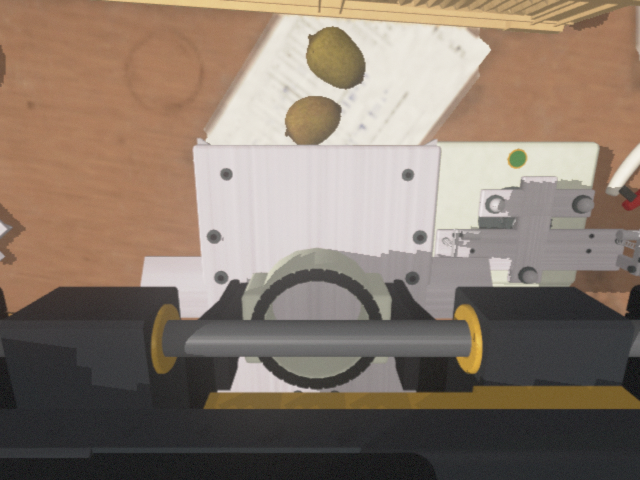

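The held plate's ring is centred near (316,328), as predicted. The balls are near (495.5,204.7), (581.8,204.3) and (527.3,275.4).

```bash
python3 - <<'E'
from h import *
w=imaging.camera_model("wrist");a=dict(w,T=np.load("w2T.npy"));b=dict(w,T=np.load("w3T.npy"))
A=(a,[(234.3,187.3),(311.6,193.4),(269.1,254.2)]);B=(b,[(495.5,204.7),(581.8,204.3),(527.3,275.4)])
for o in([A],[B],[A,B]):
    x,f=weigh(o);print(x.round(4),np.degrees(x[2]).round(2),f.round(1),"tops",x[3]+.007)
    s=x[:2]-.031*np.array([np.cos(x[2]),np.sin(x[2])]);print("setdown",s)
s=bot.read_state();print(s["position"])
E
```

```text
[ 0.5458 -0.2705  0.1597  0.0978] 9.15 [-0.  -0.3 -0.2  0.1  0.3  0.1] tops 0.10477798315100471
setdown [ 0.5152007  -0.27546526]
[ 0.5451 -0.2709  0.1606  0.096 ] 9.2 [-0.2 -0.2 -0.1  0.2  0.3 -0. ] tops 0.10304961334342835
setdown [ 0.51452866 -0.27585935]
[ 0.5454 -0.2705  0.1602  0.0967] 9.18 [ 0.1 -0.  -0.4  0.4  0.3  0.2 -0.2 -0.4  0.   0.1  0.3 -0.1] tops 0.10368676674485101
setdown [ 0.51477027 -0.27542248]
[ 0.52957974 -0.04919879  0.32002423]
```

Call:
{"op": "drive_tool", "data": {
  "deltas": "40 0 -40 0 0;40 -5 -80 0 0;40 -10 -120 -10 0;40 -15 -160 -30 0;40 -15 -195 -60 0;40 -15 -220 -90 0;40 -15 -226 -120 0;40 -15 -226 -145 0;40 -15 -226 -165 0;40 -15 -226 -175 0;40 -15 -226 -180 0;40 -15 -226 -180 0"
}}

```text
time_s: 7.9
position: [0.5152, -0.2762, 0.1405]
tcp_rot: [[0.987, 0.16, -0.0], [0.16, -0.987, 0.0], [-0.0, -0.0, -1.0]]
force: [0.1, 0.6, -3.8]
opening: 0.664
grasp_force: 30.0
```

Call:
{"op": "drive_tool", "data": {
  "deltas": "40 0 0 0 0;40 0 0 -2 0;40 0 0 -4 0;40 0 0 -6 0;40 0 0 -6 0;40 0 0 -6 0"
}}

```text
time_s: 8.5
position: [0.5149, -0.2765, 0.1345]
tcp_rot: [[0.987, 0.159, -0.0], [0.159, -0.987, 0.0], [-0.0, -0.0, -1.0]]
force: [0.3, 0.0, -3.7]
opening: 0.665
grasp_force: 30.0
```

```bash
python3 - <<'E'
from h import *
s=bot.read_state();R=s["tcp_rot"];print(s["time_s"],s["position"],s["force"],"yang",np.degrees(np.arctan2(R[1,1],R[0,1])),R[:,2])
im=imaging.capture("side");cv2.imwrite("pics/s1c.png",cv2.resize(im[140:260,250:410],(800,600),interpolation=cv2.INTER_CUBIC)[:,:,::-1])
E
```

```text
8.5 [ 0.51485112 -0.27647662  0.13454335] [ 0.29811839  0.01070795 -3.66040895] yang -80.84705849882602 [-6.24084069e-05  5.78025074e-05 -9.99999996e-01]
```

View pics/s1c.png

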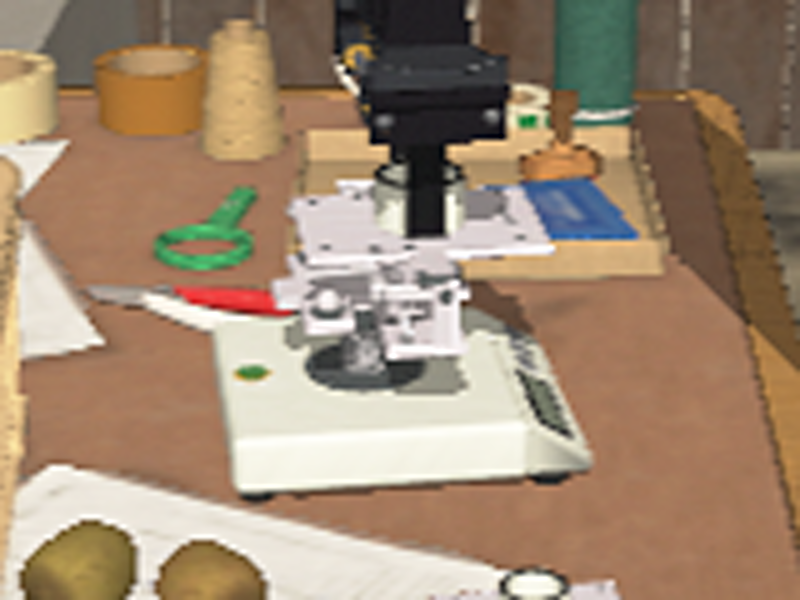

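The plate hangs level above the weigher head. Now I'll feel my way down.

Call:
{"op": "drive_tool", "data": {
  "deltas": "40 0 1 -1 0;40 0 1 -2 0;40 0 1 -3 0;40 0 1 -4 0;40 0 1 -5 0;40 0 1 -6 0;40 0 1 -7 0;40 0 1 -7 0"
}}

```text
time_s: 9.35
position: [0.5148, -0.2754, 0.1274]
tcp_rot: [[0.987, 0.159, -0.0], [0.159, -0.987, 0.0], [-0.0, -0.0, -1.0]]
force: [-0.2, -0.6, -2.9]
opening: 0.661
grasp_force: 30.0
```

Call:
{"op": "drive_tool", "data": {
  "deltas": "40 0 0 -0.5 0;40 0 0 -1 0;40 0 0 -1.5 0;40 0 0 -2 0;40 0 0 -2 0"
}}

```text
time_s: 9.85
position: [0.515, -0.2756, 0.126]
tcp_rot: [[0.987, 0.159, 0.0], [0.159, -0.987, -0.0], [0.0, 0.0, -1.0]]
force: [-0.9, 0.7, -0.3]
opening: 0.665
grasp_force: 30.0
```

Call:
{"op": "drive_tool", "data": {
  "deltas": "40 0 0 -0.5 0;40 0 0 -1 0;40 0 0 -1.5 0;40 0 0 -1.5 0"
}}

```text
time_s: 10.25
position: [0.5151, -0.2756, 0.1251]
tcp_rot: [[0.987, 0.159, 0.001], [0.159, -0.987, -0.0], [0.001, 0.001, -1.0]]
force: [-2.3, -0.3, 6.9]
opening: 0.665
grasp_force: 30.0
```

Contact was felt at TCP z ≈ 0.126, which puts the ball tops at about 0.108. I'll ease off 1 mm and begin sliding.

Call:
{"op": "drive_tool", "data": {
  "deltas": "40 0 0 1 0;40 1 0.2 1 0;40 2 0.3 1 0;40 3 0.5 1 0;40 4 0.6 1 0;40 5 0.8 1 0;40 6 1 1 0;40 6 1 1 0"
}}

```text
time_s: 11.05
position: [0.5215, -0.2748, 0.1253]
tcp_rot: [[0.987, 0.159, 0.001], [0.159, -0.987, -0.001], [0.001, 0.001, -1.0]]
force: [-1.6, 0.5, 4.7]
opening: 0.663
grasp_force: 30.0
```

Call:
{"op": "drive_tool", "data": {
  "deltas": "40 1 0.2 0 0;40 2 0.3 0 0;40 3 0.5 0 0;40 4 0.6 0 0;40 5 0.8 0 0;40 6 1 0 0;40 6 1 0 0"
}}

```text
time_s: 11.75
position: [0.5274, -0.2737, 0.1253]
tcp_rot: [[0.987, 0.159, 0.001], [0.159, -0.987, -0.001], [0.001, 0.001, -1.0]]
force: [-1.0, -1.1, 5.1]
opening: 0.662
grasp_force: 30.0
```

Call:
{"op": "drive_tool", "data": {
  "deltas": "40 0 0 0.6 0;40 1 0.2 0.6 0;40 2 0.3 0.6 0;40 3 0.5 0.6 0;40 4 0.6 0.6 0;40 5 0.8 0.6 0;40 6 1 0.6 0;40 6 1 0.6 0"
}}

```text
time_s: 12.55
position: [0.5318, -0.2725, 0.1254]
tcp_rot: [[0.987, 0.16, -0.003], [0.16, -0.987, 0.0], [-0.003, -0.001, -1.0]]
force: [-5.1, -1.5, 3.5]
opening: 0.665
grasp_force: 30.0
```

```bash
python3 - <<'E'
from h import *
s=bot.read_state();print(s["position"],s["force"],s["moment"])
h=np.array([.5453,-.2706]);t=np.radians(9.18);d=s["position"][:2]-h;print("rel home x,y mm",1e3*(d@[np.cos(t),np.sin(t)]),1e3*(d@[-np.sin(t),np.cos(t)]))
E
```

```text
[ 0.53177518 -0.27249151  0.12542839] [-5.10665485 -1.51808383  3.50087207] [-0.19501001  0.73157179 -0.01332189]
rel home x,y mm -13.653361602528943 0.2904202992420153
```

Call:
{"op": "drive_tool", "data": {
  "deltas": "40 1 0.2 0.2 0;40 2 0.3 0.2 0;40 3 0.5 0.2 0;40 4 0.6 0.2 0;40 5 0.8 0.2 0;40 6 1 0.2 0;40 6 1 0.2 0"
}}

```text
time_s: 13.25
position: [0.5359, -0.2711, 0.1253]
tcp_rot: [[0.987, 0.16, -0.007], [0.16, -0.987, 0.001], [-0.006, -0.002, -1.0]]
force: [-7.8, -1.5, 6.0]
opening: 0.665
grasp_force: 30.0
```

```bash
cat > r.py <<'E'
from h import *
s=bot.read_state();print(s["time_s"],s["position"],s["force"].round(1),s["moment"].round(2),s["tcp_rot"][:,2].round(4))
h=np.array([.5453,-.2706]);t=np.radians(9.18);d=s["position"][:2]-h;print("rel home x,y mm",1e3*(d@[np.cos(t),np.sin(t)]),1e3*(d@[-np.sin(t),np.cos(t)]))
E
python3 r.py
```

```text
13.25 [ 0.53589012 -0.27113362  0.12531591] [-7.8 -1.5  6. ] [-0.41  1.25  0.01] [-0.0066  0.0014 -1.    ]
rel home x,y mm -9.374495627087459 0.9744307840180002
```

Call:
{"op": "drive_tool", "data": {
  "deltas": "40 0 0 0.5 0;40 1 0 0.5 0;40 2 0 0.5 0;40 3 0 0.5 0;40 4 0.2 0.5 0;40 5 0.4 0.5 0;40 5 0.4 0.5 0"
}}

```text
time_s: 13.95
position: [0.5443, -0.2703, 0.1253]
tcp_rot: [[0.987, 0.159, 0.0], [0.159, -0.987, 0.001], [0.0, -0.001, -1.0]]
force: [0.9, 1.3, -5.2]
opening: 0.666
grasp_force: 30.0
```

```bash
python3 r.py
```

```text
13.95 [ 0.54430144 -0.27033211  0.12525494] [ 0.9  1.3 -5.2] [ 0.12 -0.28  0.08] [ 2.0e-04  1.4e-03 -1.0e+00]
rel home x,y mm -0.9430323417807251 0.423764232794769
```

The rollers are past the ramps and x is about 1 mm short of home. I'll lower gently into the seats.

Call:
{"op": "drive_tool", "data": {
  "deltas": "40 0 0 -0.5 0;40 0 0 -1 0;40 0 0 -1.5 0;40 0 0 -1.5 0"
}}

```text
time_s: 14.35
position: [0.5443, -0.2705, 0.1249]
tcp_rot: [[0.987, 0.159, 0.001], [0.159, -0.987, 0.001], [0.001, -0.001, -1.0]]
force: [2.0, 3.4, -4.1]
opening: 0.664
grasp_force: 30.0
```

```bash
python3 r.py
```

```text
14.35 [ 0.54433372 -0.27048862  0.12488204] [ 2.   3.4 -4.1] [ 0.63 -0.59  0.09] [ 8.e-04  9.e-04 -1.e+00]
rel home x,y mm -0.9361332052383698 0.2641097336924376
```

Call:
{"op": "drive_tool", "data": {
  "deltas": "40 0 0 -0.4 0;40 0 0 -0.4 0;40 0 0 -0.8 0;40 0 0 -0.8 0;40 0 0 -0.8 0"
}}

```text
time_s: 14.85
position: [0.5443, -0.2711, 0.1244]
tcp_rot: [[0.987, 0.159, 0.001], [0.159, -0.987, -0.0], [0.001, 0.0, -1.0]]
force: [2.4, 4.0, -1.9]
opening: 0.664
grasp_force: 30.0
```

```bash
python3 r.py
```

```text
14.85 [ 0.54426519 -0.27109658  0.12442184] [ 2.4  4.  -1.9] [ 0.75 -0.77  0.12] [ 1.e-03 -2.e-04 -1.e+00]
rel home x,y mm -1.100779914732896 -0.3251307266635931
```

Call:
{"op": "drive_tool", "data": {
  "deltas": "40 0.4 0.4 0 0;40 0.8 0.8 0 0;40 1 1 -0.4 0;40 1 1 -0.8 0;40 1 1 -0.8 0;40 1 1 -0.8 0"
}}

```text
time_s: 15.45
position: [0.5454, -0.2707, 0.1236]
tcp_rot: [[0.987, 0.159, 0.001], [0.159, -0.987, -0.001], [0.001, 0.001, -1.0]]
force: [0.8, 1.5, 1.7]
opening: 0.661
grasp_force: 30.0
```

```bash
python3 r.py
```

```text
15.45 [ 0.54537629 -0.27071273  0.12364751] [0.8 1.5 1.7] [ 0.03 -0.47  0.12] [ 0.0012 -0.0013 -1.    ]
rel home x,y mm 0.05732314707852832 -0.12346022893149704
```

Call:
{"op": "drive_tool", "data": {
  "deltas": "40 0 0.3 -0.4 0;40 0 0.3 -0.8 0;40 0 0.3 -0.8 0;40 0 0.3 -0.8 0"
}}

```text
time_s: 15.85
position: [0.546, -0.2701, 0.1229]
tcp_rot: [[0.987, 0.159, 0.002], [0.159, -0.987, -0.001], [0.002, 0.001, -1.0]]
force: [2.9, 2.2, 3.3]
opening: 0.661
grasp_force: 30.0
```

```bash
python3 r.py
```

```text
15.85 [ 0.5459502  -0.27011283  0.12292442] [2.9 2.2 3.3] [ 0.2  -0.97  0.13] [ 0.0023 -0.001  -1.    ]
rel home x,y mm 0.7195950934480108 0.37720435172462385
```

Call:
{"op": "drive_tool", "data": {
  "deltas": "40 0.5 0.2 0 0;40 1 0.4 0 0;40 1 0.4 -0.4 0;40 1 0.4 -0.4 0;40 1 0.4 -0.4 0"
}}

```text
time_s: 16.35
position: [0.5464, -0.2698, 0.1224]
tcp_rot: [[0.987, 0.159, 0.001], [0.159, -0.987, -0.001], [0.001, 0.001, -1.0]]
force: [3.2, 0.9, 4.8]
opening: 0.665
grasp_force: 30.0
```

```bash
python3 r.py
```

```text
16.35 [ 0.54636639 -0.26975599  0.12244882] [3.2 0.9 4.8] [ 0.07 -0.92  0.14] [ 1.1e-03 -9.0e-04 -1.0e+00]
rel home x,y mm 1.1873871481995775 0.6630752862017285
```

Call:
{"op": "drive_tool", "data": {
  "deltas": "62 0 0 0 0;64 0 0 0 0;66 0 0 0 0;68 0 0 0 0;69 0 0 0 0;69 0 0 0 0"
}}

```text
time_s: 16.95
position: [0.5456, -0.2693, 0.1218]
tcp_rot: [[0.987, 0.159, -0.001], [0.159, -0.987, 0.0], [-0.001, -0.0, -1.0]]
force: [0.0, 0.9, -0.7]
opening: 0.788
grasp_force: 0.0
```

```bash
python3 r.py
```

```text
16.95 [ 0.54562079 -0.26934242  0.12183362] [ 0.   0.9 -0.7] [ 0.02 -0.01 -0.03] [-7.e-04  3.e-04 -1.e+00]
rel home x,y mm 0.5173147059550975 1.1902937889282381
```

Call:
{"op": "drive_tool", "data": {
  "deltas": "69 0 0 5 0;69 0 0 12 0;69 0 0 22 0;69 0 0 40 0;69 0 0 70 0;69 0 0 110 0;69 0 0 150 0;69 20 0 180 0;69 40 0 200 0;69 40 0 200 0;69 40 0 200 0;69 40 0 200 0"
}}

```text
time_s: 18.15
position: [0.5842, -0.2687, 0.3205]
tcp_rot: [[0.987, 0.159, -0.003], [0.159, -0.987, 0.002], [-0.003, -0.003, -1.0]]
force: [-0.1, -0.3, 0.0]
opening: 0.793
grasp_force: 0.0
```

```bash
python3 r.py; python3 - <<'E'
from h import *
w=imaging.camera_model("wrist");im=imaging.capture("wrist");cv2.imwrite("pics/f1.png",im[:,:,::-1]);np.save("f1T.npy",w["T"])
g=cv2.cvtColor(im,cv2.COLOR_RGB2GRAY)
print("ring expected",proj(w,[.5453,-.2706,.147]))
h=cv2.HoughCircles(g,cv2.HOUGH_GRADIENT,1,60,param1=120,param2=22,minRadius=22,maxRadius=50);print(h)
for c in h[0][:3]:print(ray(w,c[0],c[1],.147))
# plate outline: bright low-sat blob at plate height; holes as dark dots
t=np.radians(9.18);C,S=np.cos(t),np.sin(t)
H=np.array([[55.2,40],[55.2,-40],[-55,40],[-55,-40]])/1e3
# predicted hole pixels from plate measured in p1 frame
a=dict(w,T=np.load("p1T.npy"));q=lambda x,y:ray(a,201+x*220/800,163+y*165/600,.017)[:2]
tp=np.radians(-28.6);Rp=np.array([[np.cos(tp),-np.sin(tp)],[np.sin(tp),np.cos(tp)]])
pts=[(420,82),(596,241),(348,131),(553,316),(313,178),(509,352)]
ob=[];loc=[]
for p in pts:
    l=Rp.T@(q(*p)-[.504,.198]);pw=np.array([.5453+C*l[0]-S*l[1],-.2706+S*l[0]+C*l[1],.119]);u,v=proj(w,pw)
    x0,y0=int(u)-7,int(v)-7;pt=255-g[y0:y0+15,x0:x0+15].astype(float);pt=np.clip(pt-np.percentile(pt,80),0,None)
    yy,xx=np.mgrid[:15,:15];c=np.array([x0+(pt*xx).sum()/pt.sum(),y0+(pt*yy).sum()/pt.sum()]);print(l.round(4),"pred",(u.round(1),v.round(1)),"seen",c.round(1))
    ob.append(c);loc.append(l)
loc=np.array(loc)
def f(p):
    c,s=np.cos(p[2]),np.sin(p[2]);return np.concatenate([proj(w,[p[0]+c*l[0]-s*l[1],p[1]+s*l[0]+c*l[1],.119])-o for l,o in zip(loc,ob)])
r=least_squares(f,[.5453,-.2706,t]);print(r.x,np.degrees(r.x[2]),r.fun.round(1))
E
```

```text
18.15 [ 0.58423626 -0.26868863  0.32054978] [-0.1 -0.3  0. ] [-0.03  0.01  0.02] [-0.0035  0.002  -1.    ]
rel home x,y mm 38.7424991048361 -4.324867808950111
ring expected [311.53866224 261.66194231]
[[[310.5 261.5  23. ]
  [576.5 160.5  25.2]]]
[ 0.54530258 -0.26965111  0.147     ]
[ 0.669062   -0.47629561  0.147     ]
[0.0568 0.0384] pred (np.float64(270.5), np.float64(194.2)) seen [270.3 192.5]
[ 0.0574 -0.0382] pred (np.float64(352.8), np.float64(193.6)) seen [352.2 192.4]
[0.03   0.0448] pred (np.float64(264.7), np.float64(222.4)) seen [264.  220.9]
[ 0.0298 -0.0455] pred (np.float64(359.7), np.float64(222.6)) seen [359.6 221. ]
[0.0112 0.043 ] pred (np.float64(267.2), np.float64(241.5)) seen [266.7 240.3]
[ 0.011  -0.0434] pred (np.float64(356.9), np.float64(241.6)) seen [356.2 240.1]
[ 0.54658327 -0.26991241  0.15897844] 9.108793390965154 [-0.3  0.2  0.2 -0.3  0.1 -0.1 -0.3  0.2 -0.  -0.2  0.3  0.1]
```

Call:
{"op": "drive_tool", "data": {
  "deltas": "69 0 0 -40 0;69 0 0 -80 0;69 0 0 -110 0;69 0 0 -120 0;69 0 0 -120 0;69 0 0 -120 0;69 0 0 -120 0"
}}

```text
time_s: 18.9
position: [0.587, -0.2702, 0.2041]
tcp_rot: [[0.987, 0.159, 0.003], [0.159, -0.987, -0.002], [0.003, 0.003, -1.0]]
force: [-0.1, 1.1, -0.1]
opening: 0.795
grasp_force: 0.0
```

```bash
python3 - <<'E'
from h import *
w=imaging.camera_model("wrist");im=imaging.capture("wrist");cv2.imwrite("pics/f2.png",im[:,:,::-1]);print(bot.read_state()["position"])
def cen(g,u,v,k=8):
    for _ in range(3):
        x0,y0=int(round(u))-k,int(round(v))-k;p=255-g[y0:y0+2*k+1,x0:x0+2*k+1].astype(float);p=np.clip(p-(p.max()+np.median(p))/2,0,None)
        yy,xx=np.mgrid[:2*k+1,:2*k+1];u,v=x0+(p*xx).sum()/p.sum(),y0+(p*yy).sum()/p.sum()
    return np.array([u,v])
g3=cv2.cvtColor(cv2.imread("pics/w3.png"),cv2.COLOR_BGR2GRAY);m3=dict(w,T=np.load("w3T.npy"))
ref=np.array([cen(g3,*p) for p in((226,174),(408,174),(213,237),(420,237),(221,278),(412,278))]);print(ref.round(1).tolist())
z3=.3199-.021+.017
P=np.array([ray(m3,*p,z3) for p in ref]);o=np.array([.52942,-.04907,z3]);t=np.radians(9.26);c,s=np.cos(t),np.sin(t)
L=(P-o)@np.array([[c,-s,0],[s,c,0],[0,0,1]]);print(L.round(4).tolist())
g=cv2.cvtColor(im,cv2.COLOR_RGB2GRAY)
t=np.radians(9.15);C,S=np.cos(t),np.sin(t)
pr=[proj(w,[.546+C*l[0]-S*l[1],-.27+S*l[0]+C*l[1],.119]) for l in L]
ob=np.array([cen(g,*p) for p in pr]);print((ob-pr).round(1).tolist())
from scipy.spatial.transform import Rotation as Ro
def f(p):
    R=Ro.from_euler("ZYX",p[3:]).as_matrix();return np.concatenate([proj(w,p[:3]+R@l)-q for l,q in zip(L,ob)])
f4=lambda p:f(np.r_[p,0,0]);r=least_squares(f4,[.546,-.27,.119,.16]);print("level fit",r.x,"origin z",r.x[2]-.017,r.fun.round(2))
r=least_squares(f,[.546,-.27,.119,.16,0,0]);print("6dof",r.x.round(4),r.fun.round(2))
E
```

```text
[ 0.58692237 -0.27011604  0.20413009]
[[226.0, 173.8], [407.6, 174.5], [213.1, 236.8], [419.9, 237.4], [227.4, 283.8], [409.1, 281.4]]
[[0.0565, 0.0376, 0.0], [0.0562, -0.0386, 0.0], [0.0292, 0.0449, 0.0], [0.0289, -0.0457, 0.0], [0.0071, 0.04, 0.0], [0.0083, -0.0423, 0.0]]
[[-1.0, -1.7], [-0.9, -2.2], [-0.3, -1.9], [-0.9, -2.5], [-14.0, -0.5], [1.2, -4.5]]
level fit [ 0.54929366 -0.26782297  0.12548559  0.15564498] origin z 0.10848559257844971 [-3.28 -1.85  0.08 -0.82 -4.23 -0.44  0.21  0.67  9.66 -0.91 -2.17  3.49]
6dof [ 0.5499 -0.2675  0.127   0.1113 -0.021   0.1607] [-1.39 -2.26  2.08 -0.56 -4.75  0.48 -0.35 -0.1   8.24  0.68 -3.84  1.98]
```

The third hole pair was mis-centred in the reference (occluded), so I'll refit with the other four.

```bash
python3 - <<'E'
from h import *
w=imaging.camera_model("wrist");im=imaging.capture("wrist");print(bot.read_state()["position"],bot.read_state()["qvel"].round(1))
def cen(g,u,v,k=8):
    for _ in range(3):
        x0,y0=int(round(u))-k,int(round(v))-k;p=255-g[y0:y0+2*k+1,x0:x0+2*k+1].astype(float);p=np.clip(p-(p.max()+np.median(p))/2,0,None)
        yy,xx=np.mgrid[:2*k+1,:2*k+1];u,v=x0+(p*xx).sum()/p.sum(),y0+(p*yy).sum()/p.sum()
    return np.array([u,v])
L=np.array([[.0565,.0376,0],[.0562,-.0386,0],[.0292,.0449,0],[.0289,-.0457,0]])
g=cv2.cvtColor(im,cv2.COLOR_RGB2GRAY);t=np.radians(9.15);C,S=np.cos(t),np.sin(t)
ob=np.array([cen(g,*proj(w,[.546+C*l[0]-S*l[1],-.27+S*l[0]+C*l[1],.119])) for l in L])
def f(p):
    c,s=np.cos(p[3]),np.sin(p[3]);return np.concatenate([proj(w,[p[0]+c*l[0]-s*l[1],p[1]+s*l[0]+c*l[1],p[2]])-q for l,q in zip(L,ob)])
r=least_squares(f,[.546,-.27,.119,.16]);print("fit",r.x.round(4),"origin z",r.x[2]-.017,r.fun.round(2),np.degrees(r.x[3]))
E
```

```text
[ 0.58678683 -0.26997403  0.20395203] [ 0.1  0.2  0.4  0.  -0.  -0.1]
fit [ 0.5471 -0.2695  0.1181  0.1644] origin z 0.10108444844259659 [ 0.15 -0.14 -0.15 -0.06 -0.07  0.14  0.07  0.07] 9.419242328259074
```

The plate's origin height measures 0.101 m, the seated value (riding would be about 0.104). Handing in.

```bash
python3 -c "
from rig import bot
print(bot.hand_in())"
```

```text
the job is handed in; nothing more can be done
None
```

The largest cradle plate is back on the weigher and the job was handed in at about 19 s. It measured about 2 mm from home, aligned within 0.3°, and at seated height. I saw no sign of trouble in the forces, but the clip angles couldn't be read directly and the hand-in returned no verdict.

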